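# Load a battery pack into a bench tester through its spring flap

### The job

Load the battery pack of middle height from the three-pocket stand into the bench tester, upright and rounded end first: push the spring flap open with it, then press it gently but firmly home below the flap until it bears on the sprung contacts at the bottom, and withdraw so that the flap swings shut over it. The depth at which it meets the contacts differs from one tester setting to the next, so feel for it; do not force anything, and leave everything else where it is.

Things in the scene. Friction and masses are not known exactly. Their poses are not given: they have to be found in the camera images.
- pack: the battery pack to load: grey block 26 mm (its x) x 46 mm (its y) x 80 mm (its z, up), about 0.2 kg, lower long edges rounded (radius 7 mm). Origin at the centre of its underside. It stands upright, 24 mm deep, in one pocket of the stand; which pocket varies. It is the one of middle height
- long_pack: the long pack, 26 x 46 x 106 mm, otherwise like the pack to be loaded; origin at the centre of its underside; leave it in its pocket
- short_pack: the short pack, 26 x 46 x 58 mm, otherwise alike; origin at the centre of its underside; leave it in its pocket
- stand: fixed black stand 196 (x) x 72 (y) x 30 mm high with three equal pockets in a row along its x at -64, 0 and +64 mm; pocket floor 6 mm above the bench, 1.5 mm play or less round a pack. Packs are turned as the stand is. Origin at the centre of its underside
- bay: fixed grey tester 104 (x) x 110 (y) x 150 mm high, origin on the bench straight below the mouth's centre. A loaded pack has its x and y along the bay's x and y (either way round) and its origin on the bay's z axis. The shaft is too narrow for fingers beside the pack: let go with the fingertips just above the top, the pack 40 mm in and wedged by the flap, then push from above with closed fingers
- mouth (a point): centre of the tester's mouth at the top face, 150 mm above the bench, on the line along which the pack goes in; axes as the bay's. The mouth is open from x = -16.5 to +26 mm; in y it is 57 mm wide at the top, narrowing by steep lead-ins to 50 mm 6 mm lower: if the pack catches there, ease it sideways
- channel (a point): on the same line, 48 mm below the tester's top: here the shaft narrows to a channel of 29 (x) x 50 mm (y). A leaf spring on its +y wall, 69 to 103 mm below the top, and the open flap rub on the pack, so it does not fall home by itself: some 3 to 7 N of push are lost to rubbing (up to 15 N for a moment while the flap still squeezes it); never push above 20 N
- flap (a joint): spring flap, steel plate 38 x 47 x 3 mm, hinged along y at x = +22 mm of the bay, 6 mm below the top; 0 = shut and level, grows as it is pushed down inwards, 1.5 rad at most. Spring 0.05 N m shut, 0.12 N m wide open; shuts by itself when nothing is in its way (the pack's top must be more than 44 mm below the tester's top)
- seat: contact unit in the bay's bottom; origin at the bay's origin, NOT at the contacts. Its plate stands 10 to 22 mm above the bench, hidden and different each time (the pack's top is then 48 to 60 mm below the tester's top). It gives up to 6 mm: 3 N at first touch, about 13.5 N at the end, then hard. Home is more than 5 and less than 20 N on it for a moment (a push some 7 N above the rubbing); let go, the pack stays on it
- screwdriver: screwdriver lying on the bench, bystander; origin at the middle of its length
- spool: aluminium spool, 52 mm across, 40 mm high, bystander standing between bay and stand; origin at the centre of its underside
- jar: small jar 44 mm across, 50 mm high, bystander; origin at the centre of its underside
- helping_hand: helping-hand clamp on a heavy foot, about 100 mm high and 150 mm wide, bystander; origin at the centre of its underside
- pliers: blue-handled pliers lying on the bench, bystander; origin at the centre of its underside
Not all that is in view belongs to the job. Leave any orange or red look-alike of the pack alone.

How it is judged:
On the way, in this order (a step that is already met when the one before it is completed fails the run):
1. the pack is lifted out of the stand (height (world z) of pack above 0.05 m), for 0.1 s.
2. the pack has pushed the flap open and stands in the shaft (value of joint flap above 1 rad and z of pack in the frame of bay below 0.125 m and horizontal distance between pack and bay below 0.012 m), for 0.1 s.
3. the pack is pressed on the sprung contacts with more than 5 N (x of pack in the frame of bay between -0.005 and 0.005 m and y of pack in the frame of bay between -0.005 and 0.005 m and z of pack in the frame of bay below 0.0235 m and contact force between pack and seat above 5 N), for 0.2 s.
At the end, for the whole second after the job is handed in: The pack stands at rest in the tester's channel (origin within 5 mm of the bay's axis in x and y and at most 23.5 mm above the bench, tilted under 0.1 rad), still bears on the contact plate with more than 0.8 N, and the flap is shut (below 0.08 rad) (x of pack in the frame of bay between -0.005 and 0.005 m and y of pack in the frame of bay between -0.005 and 0.005 m and z of pack in the frame of bay below 0.0235 m and contact force between pack and seat above 0.8 N and angle between pack's own z axis and vertical below 0.1 rad and value of joint flap below 0.08 rad and linear speed of pack below 0.02 m/s); the robot touches nothing.
It fails at once if the pack is forced against the tester or its flap with more than 35 N (contact force between pack and bay above 35 N).
It fails at once if the contacts are pressed with more than 20 N (contact force between pack and seat above 20 N).
It fails at once if the robot presses on the tester or its flap with more than 25 N (contact force between any of the arm, the fingers and bay above 25 N).
It fails at once if another pack is pulled from its place (15 mm) (distance of any of long_pack, short_pack from where it was at the start of the episode above 0.015 m).
It fails at once if a bystander is shifted by more than 30 mm (distance of any of screwdriver, spool, jar, helping_hand, pliers from where it was at the start of the episode above 0.03 m).
It also fails if it takes over 69 s, if anything falls off the work surface, if the arm or the gripper's body presses on something with over 40 N, if the wrist force passes 120 N, or if a joint passes its speed limit or range.

### The arm

A 6-joint arm with a two-finger parallel gripper is mounted at the origin on the work surface. World frame = base frame: x ahead of the robot, y to its left, z up, the work surface at z = 0. Lengths are in m, angles in rad, forces in N, time in s.
With the tool pointing down it reaches from about 0.425 to 0.95 m from the base axis. Payload 3.5 kg.
Tool frame: the origin (TCP) lies on the centre line of the jaws, within the pads' length; the fingertips stand 19 mm ahead of it and the grasp point (between the pads) is the TCP; z points along the fingers, y is the line along which they close (so a half turn about z gives the same grasp; the last joint's range is limited). The gripper opens to 85 mm and grips with 20 to 120 N. Pads are 22 mm wide; open, the fingers measure 114 mm over their backs; the gripper's body (76 mm by 85 mm) begins 54 mm behind the grasp point. The pads swing forward as they close: fully open they stand 13 mm farther back than shut.
Start: joints at [1.171, 0.286, 1.577, -0, 1.279, -0.15], TCP at [0.167, 0.654, 0.221] pointing down, gripper open.
Joint ranges: [-2.77, 2.77], [-0.9, 2.22], [0.21, 2.48], [-1.53, 4.67], [0.24, 2.81], [-2.84, 2.84]. Speed limits (rad/s): [2.79, 2.79, 3.14, 3.14, 3.14, 3.14].

### API

Orientations are given as a unit quaternion [x, y, z, w].
In Python, from plant import status, cams, ctrl gives the robot as it stands.
- The arm moves only by the shell command python3 -m inch 'ROWS' [FORCE]. ROWS is JSON, a list of rows, each a list of 3 entries, a list of its own where there are three numbers: the opening, from -1 (shut) to 1 (fully open), then the shift along the tool's x, y, z in cm, then the turn about the tool's z in rad. In form: [[jaw, [dx, dy, dz], twist], ...]. A call has 1 to 20 rows; each row is the pose to reach, as a shift and turn from the pose commanded when the call began, along the tool's axes at that moment; what a row does not reach only later rows make up. A row lasts 1/10 s, in which the tool goes at most 50 mm and 8.59 degrees, less where a joint would pass 70% of its speed; a pose out of reach is approached as far as the arm can. A call with a gripper value outside its range is refused whole. The fingers move at their own pace and stop on an object; FORCE is the grip in N (left out, the last holds). Time passes only in rows, so rows that repeat a pose let the fingers close. It gives the time, the measured TCP pose, the force and the opening at its end, in the units of the state.
- status.get_state(): the state, without advancing time (a new reading comes with each control period).
- cams.read_camera(name): name is "scene" or "side" or "wrist"; returns the picture (480x640x3 uint8, blue, green, red); there is no depth.
- cams.calibration(name): a dict with "camera_matrix" (3x3 intrinsics, pixels), "cam_to_world" (4x4, takes a point from camera to world coordinates); the wrist camera has in their place "mount" (4x4, takes a point from camera to tool coordinates, whose origin is the TCP and whose axes are the flange's). Camera axes: x right, y down, z forward; pixel columns grow to the right and rows downward; lengths in m; the calibration is good to about 2 mm. A picture is of the moment at which its call begins: read the wrist's pose just before it. calibration takes no time and is no camera call.
- ctrl.sign_off(): hands the job in, once; it reports no verdict.
The state is a dict: "time": time; "qpos": joint angles; "dq": joint speeds; "joint_efforts": joint torques, N m; "eef_pos": TCP position; "tcp_rot": TCP orientation; "contact_force": force on the tool from outside, world axes, zero at the start; "wrist_torque": the same for the moment, N m; "opening": opening from 0.0 (shut) to 1.0 (fully open).
Only numpy, scipy, OpenCV 4.12 (cv2) and the standard library are available. Lean on these libraries where they do the work, as an engineer would, in place of code of your own. Each camera call takes 0.05 s, during which the arm holds its last target. There are 200 camera calls.

## Working session

There is one attempt and no reset: what is moved stays moved. The work goes in short steps, Python scripts to look and compute and a shell command to move; the robot and the scene stay as the last step left them, time stands still between calls to the robot, and variables do not carry over. Pictures are saved under pics/ and viewed, on a budget of 10 in all, crops included, one or two more only if the job needs it, and the job is handed in when it is done.

```bash
mkdir -p pics; ls; python3 - <<'E'
from plant import status, cams, ctrl
import cv2,numpy as np
s=status.get_state();print({k:np.round(v,3).tolist() for k,v in s.items()})
for n in("scene","side","wrist"):
    c=cams.calibration(n);print(n,{k:np.round(v,3).tolist() for k,v in c.items()})
    cv2.imwrite(f"pics/{n}0.png",cams.read_camera(n))
E
```

```text
pics
{'time': 0.0, 'qpos': [1.171, 0.287, 1.578, -0.0, 1.279, -0.15], 'dq': [0.0, -0.001, -0.001, 0.0, -0.0, -0.0], 'joint_efforts': [-0.001, -40.596, -29.263, -0.0, 0.006, 0.0], 'eef_pos': [0.167, 0.653, 0.22], 'tcp_rot': [0.125, 0.992, -0.001, -0.0], 'contact_force': [-0.634, 0.186, -0.729], 'wrist_torque': [-0.017, -0.019, 0.012], 'opening': 1.001}
scene {'camera_matrix': [[509.763, 0.0, 324.232], [0.0, 509.763, 232.958], [0.0, 0.0, 1.0]], 'cam_to_world': [[-0.426, 0.705, -0.567, 1.118], [0.905, 0.328, -0.273, 0.266], [-0.006, -0.629, -0.777, 0.865], [0.0, 0.0, 0.0, 1.0]]}
side {'camera_matrix': [[589.123, 0.0, 310.229], [0.0, 589.123, 233.644], [0.0, 0.0, 1.0]], 'cam_to_world': [[-0.972, -0.172, 0.157, 0.368], [-0.233, 0.675, -0.7, 0.88], [0.014, -0.717, -0.697, 1.017], [0.0, 0.0, 0.0, 1.0]]}
wrist {'camera_matrix': [[412.043, 0.0, 312.9], [0.0, 412.043, 245.913], [0.0, 0.0, 1.0]], 'mount': [[-0.0, -0.952, -0.306, 0.078], [1.0, -0.0, -0.001, -0.001], [0.001, -0.306, 0.952, -0.153], [0.0, 0.0, 0.0, 1.0]]}
```

View pics/scene0.png

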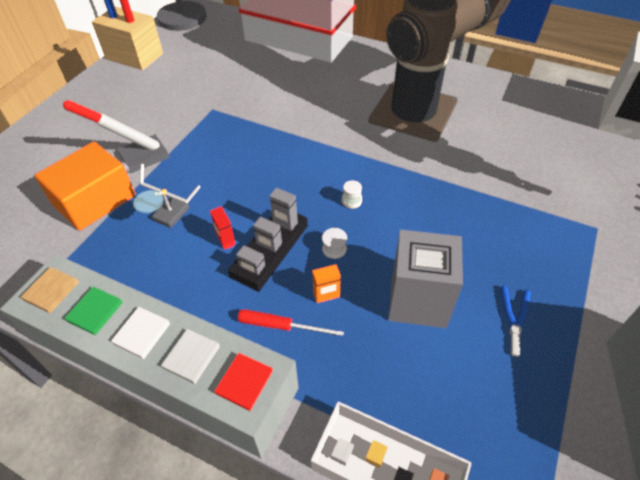

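View pics/side0.png

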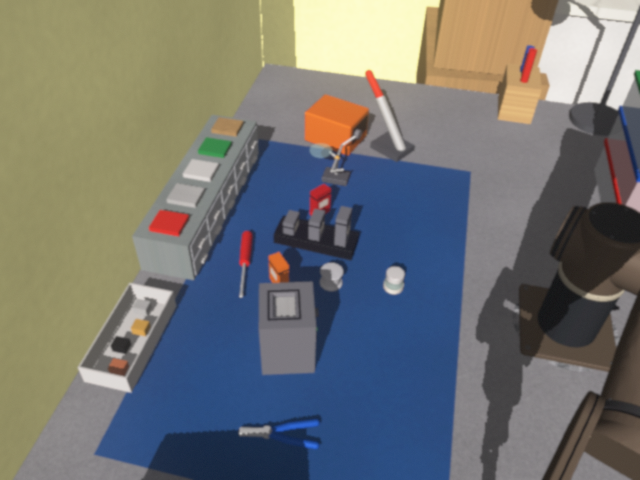

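The scene view shows the stand's packs at about (250,262) short, (268,233) middle and (284,205) long, so the pack to load is in the centre pocket. The bay's mouth is at (432,258). In the side view they are at (290,222), (316,222), (343,222) and (285,303).

```bash
cat > h.py <<'E'
from plant import status, cams, ctrl
import cv2,numpy as np
from scipy.spatial.transform import Rotation as R
def pose():
    s=status.get_state();T=np.eye(4);T[:3,:3]=R.from_quat(s["tcp_rot"]).as_matrix();T[:3,3]=s["eef_pos"];return T
def cast(K,T,uv,z):
    uv=np.atleast_2d(np.array(uv,float));d=np.c_[uv,np.ones(len(uv))]@np.linalg.inv(K).T@T[:3,:3].T
    o=T[:3,3];return o+d*((z-o[2])/d[:,2])[:,None]
def cam(n,P=None):
    c=cams.calibration(n);K=np.array(c["camera_matrix"])
    return K,(np.array(c["cam_to_world"]) if n!="wrist" else P@np.array(c["mount"]))
def totool(P,p): return np.round((np.asarray(p)-P[:3,3])@P[:3,:3]*100,2)
E
python3 - <<'E'
from h import *
for n,p in (("scene",[(268,224,.086),(432,258,.15),(334,237,.04),(352,188,.05)]),("side",[(317,214,.086),(285,305,.15),(331,270,.04),(395,275,.05)])):
    K,T=cam(n)
    for u,v,z in p: print(n,u,v,np.round(cast(K,T,(u,v),z)[0],3))
for n,box in (("scene",(205,170,330,300)),("side",(255,190,380,270)),("scene",(370,220,480,340)),("side",(240,270,340,390))): pass
a=cv2.imread("pics/scene0.png");b=cv2.imread("pics/side0.png")
A=cv2.resize(a[170:300,205:345],None,fx=2.8,fy=2.8,interpolation=2);B=cv2.resize(b[190:320,250:390],None,fx=2.8,fy=2.8,interpolation=2)
C=cv2.resize(a[220:320,380:487],None,fx=2.2,fy=2.2,interpolation=2)
cv2.imwrite("pics/c.png",np.hstack([A,B]))
E
python3 -m inch '[[1,[0,0,-5],0],[1,[0,0,-10],0],[1,[0,0,-12],0],[1,[0,0,-12],0]]'
```

```text
scene 268 224 [ 0.576 -0.118  0.086]
scene 432 258 [0.568 0.209 0.15 ]
scene 334 237 [0.517 0.    0.04 ]
scene 352 188 [ 0.381 -0.018  0.05 ]
side 317 214 [ 0.578 -0.123  0.086]
side 285 305 [0.565 0.208 0.15 ]
side 331 270 [0.516 0.001 0.04 ]
side 395 275 [ 0.375 -0.01   0.05 ]
time: 0.55
eef_pos: [0.1674, 0.6555, 0.3469]
tcp_rot: [0.125, 0.992, 0.005, 0.001]
contact_force: [0.7, -0.1, -0.4]
opening: 0.997
```

```bash
python3 -m inch '[[1,[-4,-2.7,0],0],[1,[-8,-5.4,0],0],[1,[-12,-8,0],0],[1,[-16,-10.7,0],0],[1,[-20,-13.4,0],0],[1,[-24,-16.1,0],0],[1,[-28,-18.8,0],0],[1,[-32,-21.4,0],0],[1,[-36,-24.1,0],0],[1,[-40,-26.8,0],0],[1,[-44,-29.5,0],0],[1,[-48,-32.2,0],0],[1,[-49.8,-33.4,0],0],[1,[-49.8,-33.4,0],0],[1,[-49.8,-33.4,0],0],[1,[-49.8,-33.4,0],0]]'
python3 - <<'E'
from h import *
P=pose();np.save("P1.npy",P);print(P.round(3).tolist());cv2.imwrite("pics/w1.png",cams.read_camera("wrist"))
E
```

```text
time: 2.15
eef_pos: [0.5658, 0.2082, 0.3399]
tcp_rot: [0.124, 0.992, -0.0, -0.001]
contact_force: [-0.0, -0.4, 0.6]
opening: 1.001
[[-0.969, 0.246, -0.002, 0.566], [0.246, 0.969, 0.0, 0.208], [0.002, -0.0, -1.0, 0.34], [0.0, 0.0, 0.0, 1.0]]
```

View pics/w1.png

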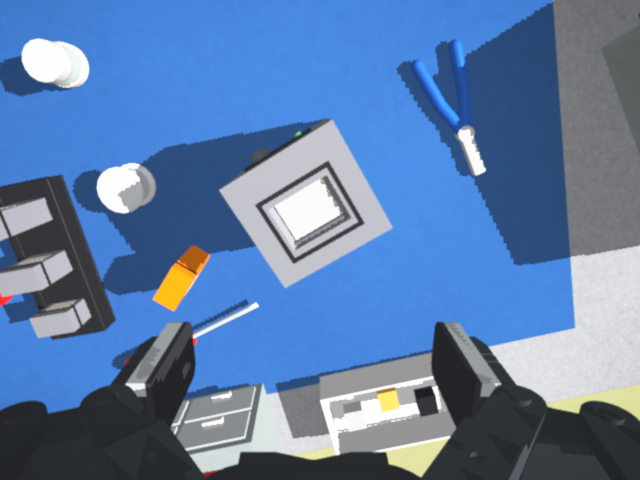

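The bay's top face has corners near (332,120), (392,227), (286,287) and (220,188), with the white flap inside a dark frame. Two packs and the stand's edge show at left. I'll zoom in on the mouth.

```bash
python3 - <<'E'
from h import *
P=np.load("P1.npy");K,T=cam("wrist",P)
a=cv2.imread("pics/w1.png")
c=cast(K,T,[(332,120),(392,227),(286,287),(220,188)],.15);print(c.round(4).tolist())
for i in range(4): d=c[(i+1)%4]-c[i];print(np.linalg.norm(d).round(4),np.degrees(np.arctan2(d[1],d[0])).round(1))
print(c.mean(0))
cv2.imwrite("pics/w1c.png",cv2.resize(a[110:300,210:400],(760,600) and None,fx=3.1,fy=3.1,interpolation=cv2.INTER_NEAREST))
E
```

```text
[[0.4978, 0.2401, 0.15], [0.5963, 0.2696, 0.15], [0.6279, 0.1662, 0.15], [0.5277, 0.1365, 0.15]]
0.1028 16.7
0.1081 -73.0
0.1045 -163.5
0.1078 106.1
[0.56243027 0.20309221 0.15      ]
```

View pics/w1c.png

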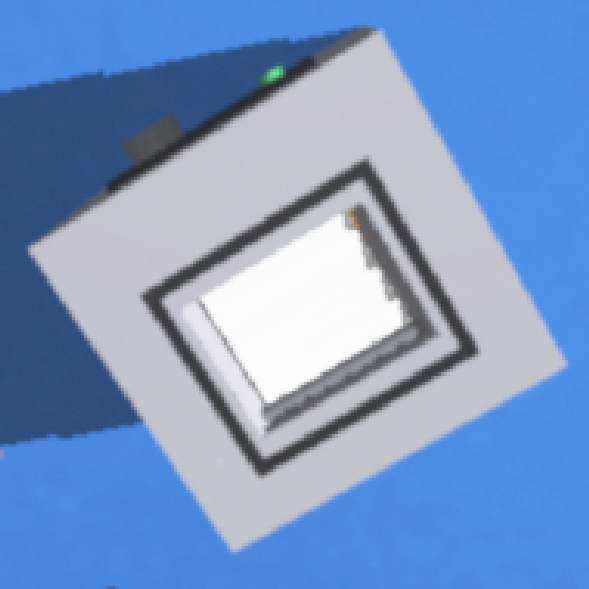

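```bash
python3 - <<'E'
from h import *
P=np.load("P1.npy");K,T=cam("wrist",P)
c=cast(K,T,[(332,120),(392,227),(286,287),(220,188)],.15).mean(0)
t=np.radians(16.5);B=np.array([[np.cos(t),np.sin(t)],[-np.sin(t),np.cos(t)]])
f=lambda q,z:((cast(K,T,np.array(q)/3.1+[210,110],z)-c)[:,:2]@B.T*1000).round(1).tolist()
print("frame outer",f([(365,160),(477,350),(262,475),(143,295)],.15))
print("frame inner",f([(360,178),(458,345),(268,455),(163,298)],.15))
print("flap",f([(200,300),(350,210),(410,322),(265,405)],.1455))
print("dark gap far edge",f([(268,430),(432,335)],.144), f([(362,205),(432,335)],.144))
E
```

```text
frame outer [[-24.9, 34.5], [35.8, 35.1], [36.8, -35.4], [-24.5, -36.0]]
frame inner [[-21.5, 31.0], [31.9, 31.2], [32.5, -30.8], [-21.0, -31.7]]
flap [[-14.8, -24.2], [-15.0, 24.1], [20.5, 22.8], [20.4, -24.6]]
dark gap far edge [[27.6, -28.1], [27.2, 26.2]] [[-14.2, 27.5], [27.2, 26.2]]
```

```bash
python3 -m inch '[[1,[-1,-4.5,0],0],[1,[-2.5,-9,0],0],[1,[-4,-13.5,0],0],[1,[-5,-18,0],0],[1,[-6.5,-22.5,0],0],[1,[-7.8,-27,0],0],[1,[-9,-31.5,0],0],[1,[-9,-31.5,0],0],[1,[-9,-31.5,0],0],[1,[-9,-31.5,0],0]]'
python3 - <<'E'
from h import *
P=pose();np.save("P2.npy",P);print(P.round(3).tolist());a=cams.read_camera("wrist");cv2.imwrite("pics/w2.png",a)
cv2.imwrite("pics/w2c.png",cv2.resize(a[60:360,120:520],None,fx=2,fy=2,interpolation=cv2.INTER_NEAREST))
E
```

```text
time: 3.2
eef_pos: [0.5761, -0.1185, 0.3411]
tcp_rot: [0.124, 0.992, 0.0, 0.0]
contact_force: [-0.4, 0.1, 0.4]
opening: 0.997
[[-0.969, 0.245, 0.0, 0.576], [0.245, 0.969, 0.0, -0.118], [-0.0, 0.0, -1.0, 0.341], [0.0, 0.0, 0.0, 1.0]]
```

View pics/w2c.png

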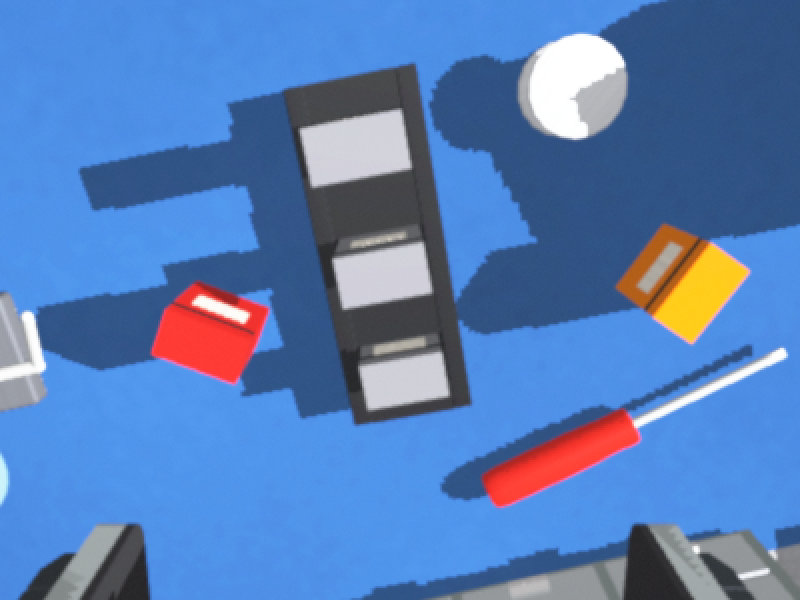

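```bash
python3 - <<'E'
from h import *
P=np.load("P2.npy");K,T=cam("wrist",P)
f=lambda q,z:cast(K,T,np.array(q)/2+[120,60],z)
c=f([(334,256),(425,241),(432,292),(344,310)],.086)
L=f([(299,129),(402,110),(411,169),(312,187)],.112).mean(0);S=f([(358,359),(443,346),(449,396),(367,411)],.064).mean(0)
for i in range(4): d=c[(i+1)%4]-c[i];print(np.linalg.norm(d).round(4),np.degrees(np.arctan2(d[1],d[0])).round(1))
d=S-L;print("L,M,S",L.round(4),c.mean(0).round(4),S.round(4),np.linalg.norm(d[:2]),np.degrees(np.arctan2(d[1],d[0])))
a=np.arctan2(d[1],d[0]);print("stand corners",f([(286,90),(414,64),(470,404),(356,423)],.03).mean(0))
ty=np.degrees(np.arctan2(P[1,1],P[0,1]));print("tool y deg",ty)
print("shift cm",totool(P,c.mean(0)))
r=f([(268,310),(195,283),(236,383),(153,353)],.058)-c.mean(0);print("red in stand frame mm",(r[:,:2]@np.array([[np.cos(a),-np.sin(a)],[np.sin(a),np.cos(a)]])*1000).round())
E
```

```text
0.0458 85.2
0.026 -5.6
0.0455 -92.4
0.028 175.1
L,M,S [ 0.5141 -0.1175  0.112 ] [ 0.5775 -0.1209  0.086 ] [ 0.6401 -0.1252  0.064 ] 0.12625106833072525 -3.5013744084481027
stand corners [ 0.57737852 -0.12127059  0.03      ]
tool y deg 75.7995185133434
shift cm [-0.19 -0.21 25.51]
red in stand frame mm [[  13.  -66.]
 [  -9. -102.]
 [  50.  -94.]
 [  24. -134.]]
```

```bash
python3 -m inch '[[0.4,[-0.2,-0.2,3],-0.1],[0.4,[-0.2,-0.2,7],-0.187],[0.4,[-0.2,-0.2,11],-0.187],[0.4,[-0.2,-0.2,15],-0.187],[0.4,[-0.2,-0.2,18],-0.187],[0.4,[-0.2,-0.2,21],-0.187],[0.4,[-0.2,-0.2,23],-0.187],[0.4,[-0.2,-0.2,25],-0.187],[0.4,[-0.2,-0.2,26.5],-0.187],[0.4,[-0.2,-0.2,27.3],-0.187],[0.4,[-0.2,-0.2,27.3],-0.187],[0.4,[-0.2,-0.2,27.3],-0.187]]' 40
python3 -m inch '[[-1,[0,0,0],0],[-1,[0,0,0],0],[-1,[0,0,0],0],[-1,[0,0,0],0],[-1,[0,0,0],0],[-1,[0,0,0],0],[-1,[0,0,0],0],[-1,[0,0,0],0]]' 40
python3 -m inch '[[-1,[0,0,-1],0],[-1,[0,0,-2],0],[-1,[0,0,-4],0],[-1,[0,0,-7],0],[-1,[0,0,-11],0],[-1,[0,0,-15],0],[-1,[0,0,-19],0],[-1,[0,0,-20],0],[-1,[0,0,-20],0],[-1,[0,0,-20],0]]'
python3 - <<'E'
from h import *
P=pose();np.save("P3.npy",P);print(P.round(4).tolist())
p=np.array([.5624,.2031]);t=np.degrees(np.arctan2(P[1,1],P[0,1]));print("tool y",t)
print("to bay",totool(P,[*p,P[2,3]]))
E
```

```text
time: 4.45
eef_pos: [0.5783, -0.1225, 0.0689]
tcp_rot: [0.031, 1.0, -0.0, 0.001]
contact_force: [0.7, -0.6, 0.3]
opening: 0.701
time: 5.25
eef_pos: [0.5788, -0.1228, 0.0698]
tcp_rot: [0.031, 1.0, -0.0, 0.001]
contact_force: [-0.1, 2.5, 6.0]
opening: 0.521
time: 6.25
eef_pos: [0.5764, -0.1223, 0.2656]
tcp_rot: [0.031, 1.0, 0.001, -0.002]
contact_force: [0.9, -0.5, -3.0]
opening: 0.514
[[-0.998, 0.0629, -0.0036, 0.5764], [0.0629, 0.998, 0.0013, -0.1223], [0.0037, 0.0011, -1.0, 0.2656], [0.0, 0.0, 0.0, 1.0]]
tool y 86.39364206121617
to bay [ 3.45 32.39  0.05]
```

```bash
python3 -m inch '[[-1,[0.3,3,0],-0.04],[-1,[0.8,7.5,0],-0.08],[-1,[1.3,12,0],-0.13],[-1,[1.8,16.5,0],-0.18],[-1,[2.3,21,0],-0.23],[-1,[2.7,25,0],-0.28],[-1,[3,28.5,0],-0.32],[-1,[3.3,31,0],-0.351],[-1,[3.45,32.4,0],-0.351],[-1,[3.45,32.4,0],-0.351],[-1,[3.45,32.4,0],-0.351],[-1,[3.45,32.4,0],-0.351]]'
python3 - <<'E'
from h import *
P=pose();np.save("P4.npy",P);print(P.round(4).tolist(),status.get_state()["contact_force"])
a=cams.read_camera("wrist");cv2.imwrite("pics/w4.png",a)
for n in("scene","side"):cv2.imwrite(f"pics/{n}4.png",cams.read_camera(n))
E
```

```text
time: 7.45
eef_pos: [0.5636, 0.2016, 0.2674]
tcp_rot: [-0.143, 0.99, -0.0, -0.001]
contact_force: [0.7, 0.7, -2.4]
opening: 0.522
[[-0.9593, -0.2825, -0.001, 0.5636], [-0.2825, 0.9593, -0.0008, 0.2016], [0.0012, -0.0004, -1.0, 0.2674], [0.0, 0.0, 0.0, 1.0]] [ 0.71336874  0.68533004 -2.4391313 ]
```

View pics/w4.png

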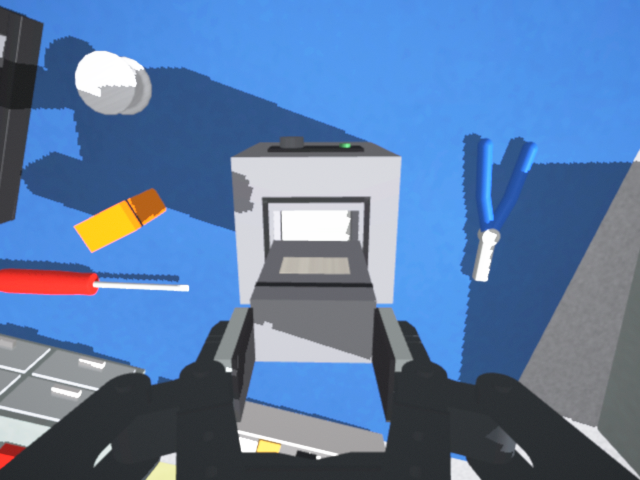

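The picture shows the pack's −x face, with its top edge at row 289 (columns 254–375) and its bottom edge at row 243 (columns 268–361). The bay's front top edge is at row 157 (columns 232–400), and the frame's outer edge is at row 198 (columns 264–370). Yaw looks aligned, so I'll read the edges numerically.

```bash
python3 - <<'E'
from h import *
P=np.load("P4.npy");K,T=cam("wrist",P)
g=cv2.imread("pics/w4.png").astype(float).sum(2)/3
def edges(l,lo,hi,th=15):
    d=np.diff(l[lo:hi]);return [(lo+i+.5,int(d[i])) for i in range(len(d)) if abs(d[i])>th]
for r in (170,185,202,225,235): print("row",r,edges(g[r],225,410))
for r in (250,262,275,284): print("row",r,edges(g[r],225,410))
for u in (262,300,330,366): print("col",u,edges(g[:,u],135,310))
E
```

```text
row 170 [(230.5, 56), (231.5, 41), (399.5, -20), (400.5, -26)]
row 185 [(247.5, 51), (248.5, 29), (398.5, -16), (399.5, -25)]
row 202 [(249.5, 27), (250.5, 16), (252.5, 23), (253.5, 16), (260.5, -21), (261.5, -57), (262.5, -48), (267.5, 16), (362.5, -17), (363.5, -31), (364.5, -22), (368.5, 21), (369.5, 83), (370.5, 35), (397.5, -16), (398.5, -25)]
row 225 [(233.5, 26), (234.5, 62), (235.5, 30), (261.5, -22), (262.5, -60), (263.5, -56), (267.5, 34), (268.5, 76), (269.5, 32), (279.5, -49), (280.5, -49), (281.5, 102), (347.5, -34), (348.5, -49), (349.5, -38), (350.5, -23), (357.5, 44), (358.5, 41), (362.5, -53), (363.5, -71), (364.5, -19), (367.5, 15), (368.5, 78), (369.5, 44), (396.5, -21), (397.5, -26)]
row 235 [(234.5, 21), (235.5, 25), (262.5, -49), (263.5, -68), (264.5, -26), (267.5, 18), (268.5, 76), (269.5, 46), (273.5, 19), (279.5, -44), (280.5, -58), (281.5, 86), (282.5, 29), (348.5, -41), (349.5, -75), (350.5, -23), (357.5, 57), (358.5, 35), (361.5, -22), (362.5, -60), (363.5, -56), (367.5, 33), (368.5, 75), (369.5, 34), (396.5, -23)]
row 250 [(235.5, 20), (236.5, 25), (262.5
[... 939 characters left out ...]
 32), (202.5, 75), (203.5, 33), (209.5, 18), (239.5, -49), (240.5, -83), (256.5, 45), (257.5, 26), (272.5, -26), (273.5, -41), (274.5, -15), (281.5, -26), (282.5, -31), (285.5, 23), (286.5, 28)]
col 330 [(144.5, -21), (145.5, -31), (151.5, 25), (155.5, 36), (156.5, 51), (157.5, 21), (195.5, -36), (196.5, -62), (197.5, -41), (201.5, 51), (202.5, 63), (203.5, 26), (209.5, 18), (239.5, -26), (240.5, -101), (241.5, -20), (256.5, 32), (257.5, 29), (273.5, -33), (274.5, -25), (281.5, -20), (282.5, -31), (285.5, 17), (286.5, 31), (287.5, 16)]
col 366 [(139.5, -24), (140.5, -29), (155.5, 49), (156.5, 43), (195.5, -46), (196.5, -59), (197.5, -20), (282.5, -27), (283.5, -23), (286.5, 32), (287.5, 20)]
```

```bash
python3 - <<'E'
from h import *
P=np.load("P4.npy");K,T=cam("wrist",P)
for nm,q,z in [("bay front edge (x=-52)",(315.8,156.3),.15),("frame outer",(315.9,196.5),.15),("frame inner",(316,202.5),.15),("row250",(316,250),.15),("row225",(315.9,225),.15),
 ("pack top edge",(313.7,286.3),P[2,3]+.0165),("pack bottom at round",(315,240.5),P[2,3]-.0625),("same+4mm",(315,240.5),P[2,3]-.0585),("label",(315,262),P[2,3]-.04)]:
    print(nm,totool(P,cast(K,T,q,z)[0])*10)
E
```

```text
bay front edge (x=-52) [ 52.5   1.1 117.4]
frame outer [ 26.3   1.2 117.4]
frame inner [ 22.2   1.2 117.4]
row250 [-11.1   1.3 117.4]
row225 [  6.7   1.2 117.4]
pack top edge [ 19.5  -0.5 -16.5]
pack bottom at round [12.5  0.3 62.5]
same+4mm [13.7  0.3 58.5]
label [ 8.2  0.3 40. ]
```

The width and edge readings disagree on how high the pack sits in the jaws, so I'll check with finer edges and the two fixed views.

```bash
python3 - <<'E'
from h import *
P=np.load("P4.npy");T=None
a=cv2.imread("pics/scene4.png");b=cv2.imread("pics/side4.png");w=cv2.imread("pics/w4.png")
def proj(n,p):
    K,T=cam(n,P);q=np.linalg.inv(T)@np.r_[p,1];q=K@q[:3];return q[:2]/q[2]
out=[]
c0,c1=[proj("scene",P[:3,3]),proj("side",P[:3,3])];print(c0,c1)
for im,c in((a,c0),(b,c1)):
    u,v=int(c[0]),int(c[1]);out.append(cv2.resize(im[v-50:v+70,u-45:u+45],(360,480),interpolation=cv2.INTER_NEAREST))
cv2.imwrite("pics/m4.png",np.hstack(out))
g=w.astype(float).sum(2)/3
for u in (270,300,330,360): d=np.diff(g[275:380,u]);print(u,[(275.5+i,int(d[i])) for i in range(len(d)) if abs(d[i])>9])
for r in (289,295,301): d=np.diff(g[r,235:395]);print(r,[(235.5+i,int(d[i])) for i in range(len(d)) if abs(d[i])>12])
E
```

```text
[440.29754782 209.92954895] [285.5613427  259.62445247]
270 [(280.5, -10), (281.5, -25), (282.5, -23), (285.5, 30), (286.5, 23), (321.5, 11), (322.5, 52), (323.5, 28), (360.5, -20), (361.5, -26)]
300 [(281.5, -26), (282.5, -31), (285.5, 23), (286.5, 28), (287.5, 12), (336.5, 30), (337.5, 40), (338.5, 19), (360.5, -10), (361.5, -24), (362.5, -20)]
330 [(281.5, -20), (282.5, -31), (283.5, -10), (285.5, 17), (286.5, 31), (287.5, 16), (345.5, 10), (346.5, 53), (347.5, 28), (361.5, -23), (362.5, -27)]
360 [(281.5, -17), (282.5, -28), (283.5, -16), (286.5, 37), (287.5, 18), (355.5, 31), (356.5, 40), (357.5, 18), (361.5, -13), (362.5, -24), (363.5, -13)]
289 [(238.5, 34), (239.5, 16), (252.5, -29), (253.5, -48), (254.5, -29), (372.5, 55), (373.5, 39), (392.5, -18), (393.5, -24)]
295 [(238.5, 23), (239.5, 24), (250.5, -42), (251.5, -52), (373.5, 25), (374.5, 55), (375.5, 28), (392.5, -23), (393.5, -26)]
301 [(238.5, 13), (239.5, 31), (240.5, 13), (248.5, -18), (249.5, -43), (250.5, -30), (374.5, 13), (375.5, 32), (376.5, 32), (392.5, -23), (393.5, -16)]
```

View pics/m4.png

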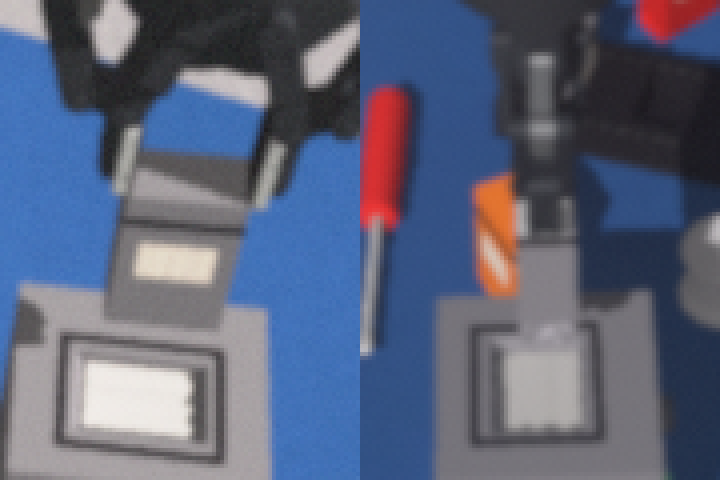

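The dark line is only a seam about 9 mm below the top. The widths put the pack's top 16.5 mm above the TCP, with a side offset of about 0.5 mm, as expected. I need to shift about +0.3 mm in x and +1.2 mm in y, then go in carefully.

```bash
python3 -m inch '[[-1,[0.03,0.12,1.5],0],[-1,[0.03,0.12,3],0],[-1,[0.03,0.12,4],0],[-1,[0.03,0.12,4.8],0],[-1,[0.03,0.12,5.2],0],[-1,[0.03,0.12,5.6],0],[-1,[0.03,0.12,6],0],[-1,[0.03,0.12,6],0]]'
python3 -m inch '[[-1,[0,0,0.3],0],[-1,[0,0,0.6],0],[-1,[0,0,0.9],0],[-1,[0,0,1.2],0],[-1,[0,0,1.2],0]]'
```

```text
time: 8.4
eef_pos: [0.5631, 0.2041, 0.2081]
tcp_rot: [-0.144, 0.99, 0.0, 0.0]
contact_force: [0.0, -0.2, -1.1]
opening: 0.517
time: 8.9
eef_pos: [0.5626, 0.2037, 0.1957]
tcp_rot: [-0.144, 0.99, -0.0, -0.0]
contact_force: [-0.5, -0.2, 2.4]
opening: 0.518
```

```bash
python3 -m inch '[[-1,[0,0,0.3],0],[-1,[0,0,0.6],0],[-1,[0,0,0.9],0],[-1,[0,0,1.2],0],[-1,[0,0,1.2],0]]'
python3 -m inch '[[-1,[0,0,0.2],0],[-1,[0,0,0.4],0],[-1,[0,0,0.6],0],[-1,[0,0,0.8],0],[-1,[0,0,0.95],0],[-1,[0,0,0.95],0],[-1,[0,0,0.95],0]]'
```

```text
time: 9.4
eef_pos: [0.5622, 0.2036, 0.1826]
tcp_rot: [-0.144, 0.99, -0.0, -0.001]
contact_force: [-0.9, -1.3, 0.5]
opening: 0.519
time: 10.1
eef_pos: [0.5626, 0.2038, 0.174]
tcp_rot: [-0.144, 0.99, -0.0, -0.0]
contact_force: [-1.1, -3.5, 0.3]
opening: 0.514
```

```bash
python3 -m inch '[[0.2,[0,0,0],0],[0.2,[0,0,0],0],[0.2,[0,0,0],0],[0.2,[0,0,0],0],[0.2,[0,0,-1.5],0],[0.2,[0,0,-4],0],[0.2,[0,0,-7],0],[0.2,[0,0,-9],0],[0.2,[0,0,-9],0],[0.2,[0,0,-9],0]]'
python3 - <<'E'
from h import *
P=pose();np.save("P5.npy",P);print(P.round(4).tolist(),status.get_state()["contact_force"].round(1) if hasattr(status.get_state()["contact_force"],'round') else 0)
a=cams.read_camera("wrist");cv2.imwrite("pics/w5.png",a)
E
```

```text
time: 11.1
eef_pos: [0.563, 0.2041, 0.2652]
tcp_rot: [-0.144, 0.99, 0.0, 0.001]
contact_force: [-0.3, -0.5, -0.8]
opening: 0.601
[[-0.9588, -0.2842, 0.0014, 0.563], [-0.2842, 0.9588, 0.0004, 0.2041], [-0.0014, -0.0, -1.0, 0.2652], [0.0, 0.0, 0.0, 1.0]] [-0.3 -0.5 -0.8]
```

View pics/w5.png

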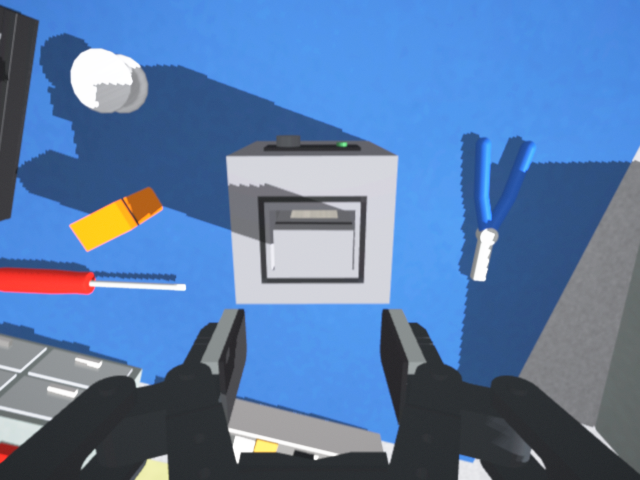

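The released pack stands upright in the shaft, with its top at rows 222–276 and columns 275–355 and its width matching a top height of about 0.19 m. Next I close the fingers and push.

```bash
python3 -m inch '[[-1,[0.05,-0.08,0],0],[-1,[0.05,-0.08,0],0],[-1,[0.05,-0.08,0],0],[-1,[0.05,-0.08,0],0],[-1,[0.05,-0.08,0],0],[-1,[0.05,-0.08,0],0],[-1,[0.05,-0.08,0],0],[-1,[0.05,-0.08,0],0],[-1,[0.05,-0.08,1.5],0],[-1,[0.05,-0.08,3],0],[-1,[0.05,-0.08,4],0],[-1,[0.05,-0.08,4.7],0],[-1,[0.05,-0.08,5],0],[-1,[0.05,-0.08,5],0]]' 40
python3 -m inch '[[-1,[0,0,0.2],0],[-1,[0,0,0.4],0],[-1,[0,0,0.6],0],[-1,[0,0,0.8],0],[-1,[0,0,0.8],0]]'
python3 -m inch '[[-1,[0,0,0.2],0],[-1,[0,0,0.4],0],[-1,[0,0,0.6],0],[-1,[0,0,0.6],0]]'
```

```text
time: 12.55
eef_pos: [0.5624, 0.203, 0.2138]
tcp_rot: [-0.144, 0.99, -0.0, -0.001]
contact_force: [0.7, 0.4, -0.2]
opening: 0.001
time: 13.05
eef_pos: [0.5624, 0.203, 0.2062]
tcp_rot: [-0.144, 0.99, -0.0, -0.0]
contact_force: [0.1, -0.7, 0.0]
opening: 0.002
time: 13.45
eef_pos: [0.5624, 0.203, 0.2]
tcp_rot: [-0.144, 0.99, -0.0, -0.0]
contact_force: [-0.3, -0.1, -0.6]
opening: -0.002
```

```bash
for i in 1 2 3; do python3 -m inch '[[-1,[0,0,0.2],0],[-1,[0,0,0.4],0],[-1,[0,0,0.5],0],[-1,[0,0,0.5],0]]' | egrep 'eef|force'; done
```

```text
eef_pos: [0.5624, 0.203, 0.1952]
contact_force: [-0.0, -0.3, 0.1]
eef_pos: [0.5624, 0.2031, 0.1902]
contact_force: [0.6, 0.1, 0.4]
eef_pos: [0.5624, 0.2031, 0.1852]
contact_force: [-0.4, 0.2, 1.5]
```

```bash
for i in 1 2 3; do python3 -m inch '[[-1,[0,0,0.15],0],[-1,[0,0,0.3],0],[-1,[0,0,0.4],0],[-1,[0,0,0.4],0]]' | egrep 'eef|force'; done
```

```text
eef_pos: [0.5625, 0.2031, 0.1812]
contact_force: [0.8, 0.8, 0.4]
eef_pos: [0.5627, 0.2032, 0.1777]
contact_force: [-0.5, 0.4, 2.1]
eef_pos: [0.5624, 0.203, 0.1731]
contact_force: [-0.9, 0.0, 0.2]
```

```bash
python3 - <<'E'
from h import *
a=cams.read_camera("scene");b=cams.read_camera("side")
cv2.imwrite("pics/m6.png",np.hstack([cv2.resize(a[180:280,390:480],(450,500),interpolation=cv2.INTER_NEAREST),cv2.resize(b[240:340,250:320],(350,500),interpolation=cv2.INTER_NEAREST)]))
E
```

```text
(no output)
```

View pics/m6.png

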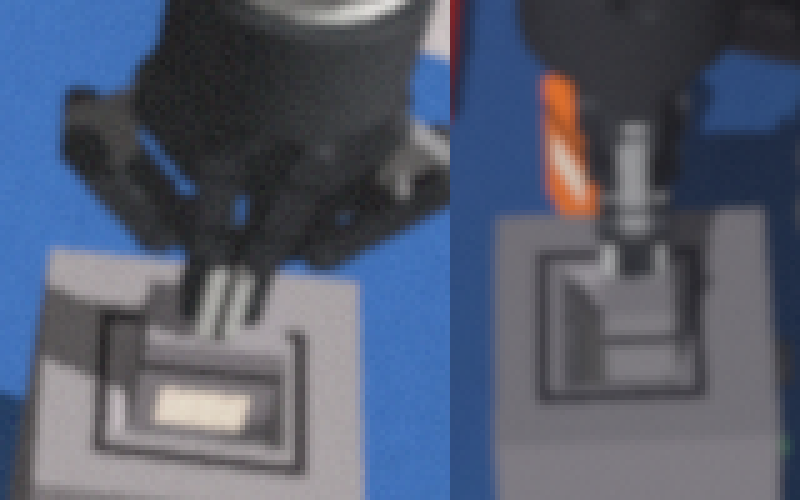

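The closed fingertips bear on the pack's top, which is now just above the tester's rim. The pack is moving down with little force, so I keep pushing.

```bash
for i in 1 2 3 4 5; do python3 -m inch '[[-1,[0,0,0.15],0],[-1,[0,0,0.3],0],[-1,[0,0,0.45],0],[-1,[0,0,0.5],0],[-1,[0,0,0.5],0]]' | egrep 'eef|force'; done
```

```text
eef_pos: [0.563, 0.2032, 0.1691]
contact_force: [1.0, 0.1, 4.3]
eef_pos: [0.562, 0.203, 0.1627]
contact_force: [-0.0, -1.0, 2.0]
eef_pos: [0.5623, 0.203, 0.158]
contact_force: [-0.4, 0.1, -0.2]
eef_pos: [0.5625, 0.2031, 0.1533]
contact_force: [0.3, 0.4, 0.7]
eef_pos: [0.5625, 0.2031, 0.1483]
contact_force: [-0.3, -0.7, -0.2]
```

```bash
for i in 1 2 3 4 5 6; do python3 -m inch '[[-1,[0,0,0.1],0],[-1,[0,0,0.2],0],[-1,[0,0,0.3],0],[-1,[0,0,0.4],0]]' | egrep 'eef|force'; done
```

```text
eef_pos: [0.5627, 0.203, 0.1447]
contact_force: [-0.4, -0.5, 2.9]
eef_pos: [0.5627, 0.2031, 0.1406]
contact_force: [-0.2, -0.2, 3.3]
eef_pos: [0.5635, 0.2031, 0.138]
contact_force: [-2.0, -1.2, 6.2]
eef_pos: [0.5632, 0.2031, 0.1336]
contact_force: [-1.1, -1.8, 6.5]
eef_pos: [0.5631, 0.203, 0.1295]
contact_force: [-1.3, -1.3, 5.7]
eef_pos: [0.563, 0.2029, 0.1254]
contact_force: [-1.7, -2.1, 6.1]
```

```bash
for i in 1 2 3 4 5 6; do python3 -m inch '[[-1,[0,0,0.05],0],[-1,[0,0,0.1],0],[-1,[0,0,0.15],0]]' | egrep 'eef|force'|tr '\n' ' ';echo; done
```

```text
eef_pos: [0.563, 0.2028, 0.1238] contact_force: [-1.9, -1.8, 5.7] 
eef_pos: [0.563, 0.2027, 0.1223] contact_force: [-0.9, -1.2, 6.2] 
eef_pos: [0.5629, 0.2027, 0.1207] contact_force: [-1.9, -2.2, 5.8] 
eef_pos: [0.5629, 0.2026, 0.1192] contact_force: [-1.9, -2.2, 5.2] 
eef_pos: [0.5628, 0.2026, 0.1176] contact_force: [-1.6, -2.3, 5.2] 
eef_pos: [0.5629, 0.2025, 0.1161] contact_force: [-1.8, -3.4, 5.3]
```

```bash
for i in 1 2 3 4; do python3 -m inch '[[-1,[0,0,0.05],0],[-1,[0,0,0.1],0],[-1,[0,0,0.1],0]]' | egrep 'eef|force'|tr '\n' ' ';echo; done
```

```text
eef_pos: [0.5629, 0.2025, 0.115] contact_force: [-1.6, -2.3, 4.6] 
eef_pos: [0.5628, 0.2026, 0.1139] contact_force: [-1.3, -4.0, 4.0] 
eef_pos: [0.5628, 0.2027, 0.1129] contact_force: [-0.7, -2.3, 4.5] 
eef_pos: [0.5628, 0.2027, 0.1118] contact_force: [-1.5, -2.2, 5.2]
```

```bash
for i in 1 2 3 4; do python3 -m inch '[[-1,[0,0,0.05],0],[-1,[0,0,0.1],0],[-1,[0,0,0.1],0]]' | egrep 'eef|force'|tr '\n' ' ';echo; done
```

```text
eef_pos: [0.5628, 0.2027, 0.1108] contact_force: [-0.5, -3.1, 4.8] 
eef_pos: [0.5628, 0.2028, 0.1097] contact_force: [-0.7, -2.7, 5.2] 
eef_pos: [0.5628, 0.2028, 0.1087] contact_force: [-0.9, -2.4, 5.0] 
eef_pos: [0.5628, 0.2028, 0.1076] contact_force: [0.4, -2.9, 4.6]
```

```bash
for i in 1 2 3; do python3 -m inch '[[-1,[0,0,0.05],0],[-1,[0,0,0.1],0],[-1,[0,0,0.1],0]]' | egrep 'eef|force'|tr '\n' ' ';echo; done
```

```text
eef_pos: [0.5628, 0.2028, 0.1066] contact_force: [-0.6, -3.4, 5.4] 
eef_pos: [0.5628, 0.2029, 0.1056] contact_force: [-0.7, -2.8, 4.5] 
eef_pos: [0.5627, 0.2029, 0.1046] contact_force: [-1.1, -3.3, 5.1]
```

The force isn't rising where the seat should be, so I'll check where the pack really is.

```bash
python3 - <<'E'
from h import *
K,T=cam("scene")
u=np.array([np.cos(np.radians(16.5)),np.sin(np.radians(16.5)),0]);o=np.array([.5625,.2025,0])
d=T[:3,:3]@np.linalg.inv(K)@[432.4,254.4,1];s=((o+.013*u-T[:3,3])@u)/(d@u);print("seam m6",T[:3,3]+s*d)
a=cams.read_camera("scene");w=cams.read_camera("wrist")
cv2.imwrite("pics/m7.png",np.hstack([cv2.resize(a[200:290,390:480],(400,400),interpolation=cv2.INTER_NEAREST),cv2.resize(w[150:400,210:420],(400,400),interpolation=cv2.INTER_NEAREST)]))
E
```

```text
seam m6 [0.57426854 0.20854226 0.16800434]
```

View pics/m7.png

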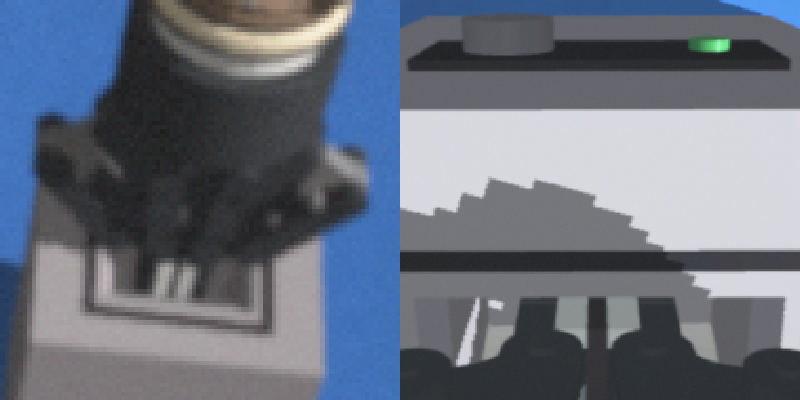

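The flap leans on the fingers and the pack's top is below it. A steady 5 N means rubbing only, so the seat isn't reached yet. I'll carry on in 1 mm steps.

```bash
for i in 1 2 3; do python3 -m inch '[[-1,[0,0,0.05],0],[-1,[0,0,0.1],0],[-1,[0,0,0.1],0]]' | egrep 'time|eef|force'|tr '\n' ' ';echo; done
```

```text
time: 26.35 eef_pos: [0.5627, 0.2029, 0.1036] contact_force: [-0.6, -3.1, 4.4] 
time: 26.65 eef_pos: [0.5627, 0.203, 0.1026] contact_force: [-0.8, -3.6, 4.5] 
time: 26.95 eef_pos: [0.5627, 0.203, 0.1016] contact_force: [-0.5, -3.9, 4.1]
```

From the pictures, the closed fingertips end about 4 mm behind the reported TCP: first touch was at TCP 0.185, and the m6 view has the pack's top at 0.177 with the TCP at 0.174. So the pack's underside is now at about 25 mm and the seat is still 3–15 mm lower. I'll continue.

```bash
for i in 1 2 3 4; do python3 -m inch '[[-1,[0,0,0.05],0],[-1,[0,0,0.1],0],[-1,[0,0,0.1],0]]' | egrep 'time|eef|force'|tr '\n' ' ';echo; done
```

```text
time: 27.25 eef_pos: [0.5627, 0.203, 0.1005] contact_force: [-0.1, -3.6, 4.7] 
time: 27.55 eef_pos: [0.5627, 0.2031, 0.0995] contact_force: [-0.2, -2.7, 4.0] 
time: 27.85 eef_pos: [0.5627, 0.203, 0.0986] contact_force: [0.3, -4.3, 4.7] 
time: 28.15 eef_pos: [0.5627, 0.2031, 0.0976] contact_force: [0.8, -2.9, 5.2]
```

```bash
for i in 1 2 3 4; do python3 -m inch '[[-1,[0,0,0.05],0],[-1,[0,0,0.1],0],[-1,[0,0,0.1],0]]' | egrep 'time|eef|force'|tr '\n' ' ';echo; done
```

```text
time: 28.45 eef_pos: [0.5619, 0.2035, 0.0961] contact_force: [-2.1, -1.7, 3.9] 
time: 28.75 eef_pos: [0.5623, 0.2036, 0.0957] contact_force: [-2.3, -2.0, 5.0] 
time: 29.05 eef_pos: [0.5625, 0.2037, 0.095] contact_force: [-2.6, -1.4, 7.1] 
time: 29.35 eef_pos: [0.5626, 0.2037, 0.0949] contact_force: [-4.9, -2.6, 8.7]
```

```bash
for i in 1 2 ; do python3 -m inch '[[-1,[0,0,0.05],0],[-1,[0,0,0.1],0],[-1,[0,0,0.1],0]]' | egrep 'time|eef|force'|tr '\n' ' ';echo; done; python3 -c "
from h import *
s=status.get_state();print(s['wrist_torque'],s['contact_force'])"
```

```text
time: 29.65 eef_pos: [0.5627, 0.2037, 0.0947] contact_force: [-6.4, -1.6, 13.4] 
time: 29.95 eef_pos: [0.5632, 0.2038, 0.0947] contact_force: [-5.2, -2.1, 15.1] 
[-0.30807048  0.94529888 -0.00417749] [-5.18720831 -2.08737674 15.11988825]
```

The force is rising stiffly rather than springily, with a side load, so something may be caught. I'll back off and look.

```bash
python3 -m inch '[[-1,[0,0,-0.5],0],[-1,[0,0,-1.5],0],[-1,[0,0,-3.5],0],[-1,[0,0,-6.5],0],[-1,[0,0,-10.5],0],[-1,[0,0,-14.5],0],[-1,[0,0,-17.5],0],[-1,[0,0,-17.5],0],[-1,[0,0,-17.5],0]]'
python3 - <<'E'
from h import *
P=pose();np.save("P8.npy",P);print(P.round(4).tolist())
w=cams.read_camera("wrist");cv2.imwrite("pics/w8.png",w);a=cams.read_camera("scene");cv2.imwrite("pics/scene8.png",a)
cv2.imwrite("pics/m8.png",np.hstack([cv2.resize(a[200:290,390:480],(360,360),interpolation=cv2.INTER_NEAREST),cv2.resize(w[140:320,210:420],(420,360),interpolation=cv2.INTER_NEAREST)]))
E
```

```text
time: 30.85
eef_pos: [0.563, 0.2036, 0.2669]
tcp_rot: [-0.144, 0.99, 0.0, 0.001]
contact_force: [0.0, 0.6, -0.1]
opening: -0.003
[[-0.9587, -0.2843, 0.0023, 0.563], [-0.2843, 0.9587, 0.0012, 0.2036], [-0.0025, 0.0005, -1.0, 0.2669], [0.0, 0.0, 0.0, 1.0]]
```

View pics/m8.png

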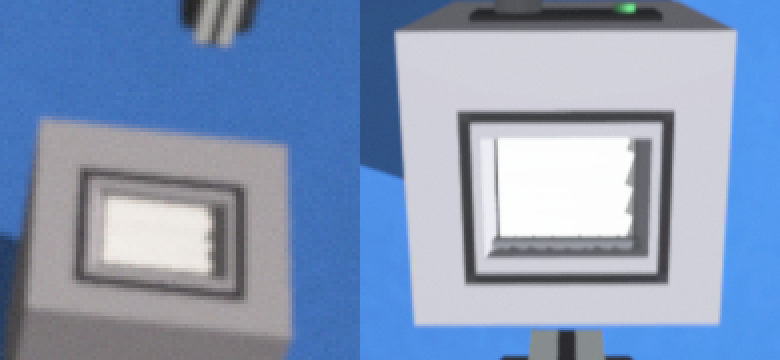

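The flap is shut, so the pack's top is already more than 44 mm down. The fingers stopped hard with their tips level with the channel's shoulder, and the picture puts them about 1.5 mm towards +x. I'll recentre and try again.

```bash
python3 -m inch '[[-1,[0.15,0,3],0],[-1,[0.15,0,6],0],[-1,[0.15,0,8],0],[-1,[0.15,0,10],0],[-1,[0.15,0,12],0],[-1,[0.15,0,14],0],[-1,[0.15,0,15.5],0],[-1,[0.15,0,16.2],0],[-1,[0.15,0,16.4],0],[-1,[0.15,0,16.6],0],[-1,[0.15,0,16.6],0]]'
cat > s.py <<'E'
from h import *
s=status.get_state();print(np.round(s['wrist_torque'],2),np.round(s['contact_force'],1))
E
python3 s.py
for i in 1 2 3; do python3 -m inch '[[-1,[0,0,0.05],0],[-1,[0,0,0.1],0],[-1,[0,0,0.1],0]]' | egrep 'time|eef|force'|tr '\n' ' ';python3 s.py; done
```

```text
time: 32.05
eef_pos: [0.5604, 0.2027, 0.1002]
tcp_rot: [-0.144, 0.99, 0.0, -0.001]
contact_force: [-2.8, -1.5, 0.5]
opening: -0.0
[-0.08  0.48 -0.01] [-2.8 -1.5  0.5]
time: 32.35 eef_pos: [0.5612, 0.2028, 0.0998] contact_force: [-2.3, -0.2, 1.1] [ 0.03  0.4  -0.03] [-2.3 -0.2  1.1]
time: 32.65 eef_pos: [0.5616, 0.2027, 0.099] contact_force: [-1.9, 1.1, 4.0] [0.04 0.4  0.04] [-1.9  1.1  4. ]
time: 32.95 eef_pos: [0.5613, 0.2025, 0.0975] contact_force: [-1.6, -0.6, 3.1] [-0.04  0.25  0.07] [-1.6 -0.6  3.1]
```

```bash
for i in 1 2 3 4 5; do python3 -m inch '[[-1,[0,0,0.05],0],[-1,[0,0,0.1],0],[-1,[0,0,0.1],0]]' | egrep 'time|eef|force'|tr '\n' ' ';python3 s.py; done
```

```text
time: 33.25 eef_pos: [0.5611, 0.2025, 0.0963] contact_force: [-1.3, 0.1, 2.4] [-0.13  0.28  0.01] [-1.3  0.1  2.4]
time: 33.55 eef_pos: [0.5611, 0.2026, 0.0954] contact_force: [-2.4, -0.9, 3.3] [-0.1   0.26  0.01] [-2.4 -0.9  3.3]
time: 33.85 eef_pos: [0.5612, 0.2026, 0.0949] contact_force: [-2.7, -1.9, 5.3] [-0.2   0.46  0.04] [-2.7 -1.9  5.3]
time: 34.15 eef_pos: [0.5613, 0.2027, 0.0948] contact_force: [-4.8, -1.3, 8.6] [-0.24  0.63 -0.09] [-4.8 -1.3  8.6]
time: 34.45 eef_pos: [0.5613, 0.2027, 0.0947] contact_force: [-6.0, -1.4, 12.0] [-0.35  0.91 -0.06] [-6.  -1.4 12. ]
```

```bash
python3 - <<'E'
from h import *
a=cams.read_camera("scene");b=cams.read_camera("side");w=cams.read_camera("wrist");cv2.imwrite("pics/w9.png",w)
print(pose()[:3,3])
cv2.imwrite("pics/m9.png",np.hstack([cv2.resize(a[170:290,380:480],(400,480),interpolation=2),cv2.resize(b[210:330,235:335],(400,480),interpolation=2)]))
E
```

```text
[0.56133553 0.20268637 0.09471336]
```

View pics/m9.png

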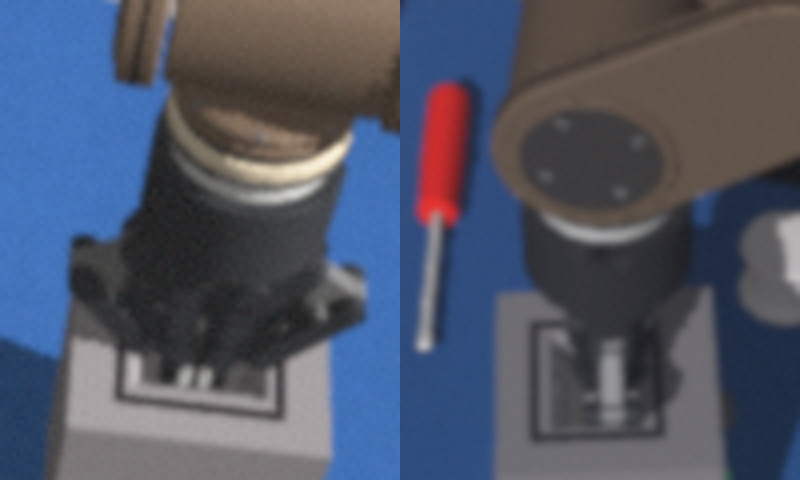

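View pics/w9.png

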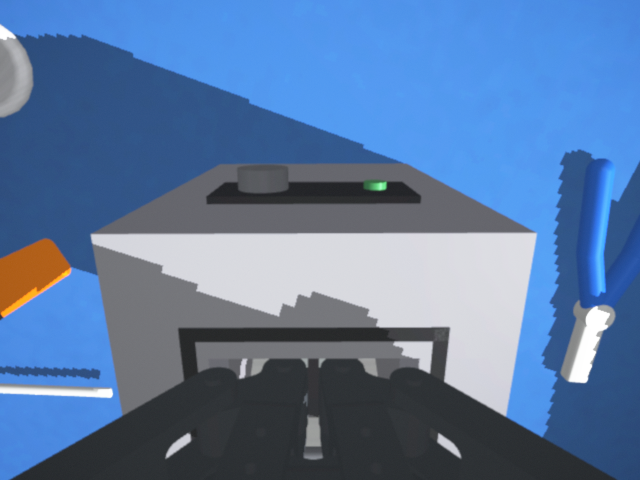

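```bash
python3 - <<'E'
from h import *
K,T=cam("scene")
u=np.array([np.cos(np.radians(16.5)),np.sin(np.radians(16.5)),0]);v=np.array([-u[1],u[0],0]);o=np.array([.5618,.2025,0])
def f(p,off,x):
    d=T[:3,:3]@np.linalg.inv(K)@[*p,1];s=((o+x*u-T[:3,3])@u)/(d@u);q=T[:3,3]+s*d;return ((q-o)@v*1000).round(),(q[2]*1000).round()
for nm,p in dict(knuckL=(75,245),knuckLlow=(85,285),knuckR=(360,270),knuckRlow=(355,305),Vl=(130,345),Vr=(265,355),ring=(250,195),bodylow=(230,285)).items():
    p=(380+p[0]/4,170+p[1]/4);print(nm,f(p,0,0),f(p,0,.012))
E
```

```text
knuckL (np.float64(-59.0), np.float64(203.0)) (np.float64(-60.0), np.float64(217.0))
knuckLlow (np.float64(-52.0), np.float64(177.0)) (np.float64(-53.0), np.float64(192.0))
knuckR (np.float64(57.0), np.float64(207.0)) (np.float64(54.0), np.float64(222.0))
knuckRlow (np.float64(60.0), np.float64(184.0)) (np.float64(56.0), np.float64(199.0))
Vl (np.float64(-28.0), np.float64(138.0)) (np.float64(-30.0), np.float64(154.0))
Vr (np.float64(30.0), np.float64(143.0)) (np.float64(27.0), np.float64(158.0))
ring (np.float64(6.0), np.float64(246.0)) (np.float64(3.0), np.float64(259.0))
bodylow (np.float64(7.0), np.float64(188.0)) (np.float64(5.0), np.float64(203.0))
```

```bash
python3 - <<'E'
from h import *
g=cv2.imread("pics/w5.png").astype(float).sum(2)/3
for r in (228,235,245,255,265,272): d=np.diff(g[r,255:375]);print(r,[(255.5+i,int(d[i])) for i in range(len(d)) if abs(d[i])>14])
for u in (300,330): d=np.diff(g[190:290,u]);print(u,[(190.5+i,int(d[i])) for i in range(len(d)) if abs(d[i])>10])
g=cv2.imread("pics/w8.png").astype(float).sum(2)/3
for r in (307,315,330,350): d=np.diff(g[r,270:360]);print("w8",r,[(270.5+i,int(d[i])) for i in range(len(d)) if abs(d[i])>14])
for u in (305,322): d=np.diff(g[290:400,u]);print("w8",u,[(290.5+i,int(d[i])) for i in range(len(d)) if abs(d[i])>10])
K,T=cam("wrist",np.eye(4))
# (row -> x,z) for point given depth from width
def wz(row,w,W): D=W/w*.412043e3;q=T@[0,(row-245.9)/412*D,D,1];return (q[:3]*1000).round(1)
E
python3 s.py
```

```text
228 [(257.5, -14), (258.5, -30), (259.5, -24), (263.5, 18), (264.5, 36), (265.5, 17), (353.5, 26), (354.5, 52), (355.5, 24), (358.5, -37), (359.5, -63), (360.5, -38), (364.5, 49), (365.5, 61), (366.5, 25)]
235 [(258.5, -29), (259.5, -32), (264.5, 42), (265.5, 20), (272.5, 59), (273.5, 33), (352.5, -43), (353.5, -15), (354.5, 42), (355.5, 19), (358.5, -48), (359.5, -67), (360.5, -24), (363.5, 15), (364.5, 68), (365.5, 49), (366.5, 14)]
245 [(258.5, -39), (259.5, -63), (260.5, -37), (264.5, 57), (265.5, 57), (266.5, 20), (351.5, -17), (352.5, -41), (353.5, 16), (354.5, 34), (358.5, -56), (359.5, -71), (360.5, -14), (363.5, 25), (364.5, 81), (365.5, 36)]
255 [(259.5, -57), (260.5, -68), (264.5, 30), (265.5, 79), (266.5, 35), (351.5, -34), (352.5, -29), (353.5, 40), (354.5, 25), (357.5, -29), (358.5, -59), (359.5, -50), (363.5, 50), (364.5, 61), (365.5, 26)]
265 [(259.5, -43), (260.5, -65), (261.5, -32), (264.5, 15), (265.5, 69), (266.5, 49), (267.5, 14), (270.5, 15), (351.5, -42), (353.5, 41), (354.5, 18), (357.5, -49), (358.5, -67), (359.5, -25), (362.5, 15), (363.5, 75), (364.5, 45)]

[... 1148 characters left out ...]
)]
w8 330 [(273.5, -42), (274.5, -40), (291.5, 20), (292.5, 44), (293.5, 23), (307.5, -36), (308.5, -47), (317.5, 55), (318.5, 23), (332.5, -31), (333.5, -41), (351.5, 42), (352.5, 42)]
w8 350 [(270.5, -47), (271.5, -15), (290.5, 50), (291.5, 25), (306.5, -15), (307.5, -37), (308.5, -35), (317.5, 42), (318.5, 32), (334.5, -35), (335.5, -42), (354.5, 20), (355.5, 60), (356.5, 22)]
w8 305 [(301.5, -15), (302.5, -19), (303.5, -15), (304.5, -10), (354.5, 10), (361.5, -10), (362.5, -14), (363.5, -23), (364.5, -24), (366.5, -13), (367.5, -11)]
w8 322 [(301.5, -15), (302.5, -20), (303.5, -15), (304.5, -10), (360.5, -20), (361.5, -33), (362.5, -32), (363.5, -13)]
[-0.29  0.98 -0.02] [-7.4 -2.  12.7]
```

The linkage above the fingers sits at y ≈ ±29 mm at rim height, and the mouth is ±28.5 mm, so the links are probably catching the rim. The load centre seems to lie on the −y side, so I'll try easing 2 mm towards +y.

```bash
python3 -m inch '[[-1,[0,0,-0.4],0],[-1,[0,0.2,-0.4],0],[-1,[0,0.2,-0.1],0],[-1,[0,0.2,0],0],[-1,[0,0.2,0],0]]' | egrep 'time|eef|force'|tr '\n' ' ';python3 s.py; python3 -m inch '[[-1,[-0.1,0,-0.4],0],[-1,[-0.2,-0.4,-0.4],0],[-1,[-0.2,-0.4,-0.1],0],[-1,[-0.2,-0.4,0],0],[-1,[-0.2,-0.4,0],0]]' | egrep 'time|eef|force'|tr '\n' ' ';python3 s.py
```

```text
time: 35.1 eef_pos: [0.5612, 0.2048, 0.0948] contact_force: [-5.5, -3.9, 10.9] [-0.19  1.1   0.04] [-5.5 -3.9 10.9]
time: 35.6 eef_pos: [0.5647, 0.2017, 0.0949] contact_force: [-7.4, -1.2, 11.4] [-0.32  0.92 -0.12] [-7.4 -1.2 11.4]
```

The stop is flat and independent of x and y. I'll measure the shut fingertip offset directly by touching the tester's top gently.

```bash
python3 -m inch '[[-1,[0,0,-2],0],[-1,[0,0,-5],0],[-1,[0,0,-9],0],[-1,[0,0,-11],0],[-1,[3.8,0,-11],0],[-1,[3.8,0,-11],0],[-1,[3.8,0,-9],0],[-1,[3.8,0,-8.2],0],[-1,[3.8,0,-8.2],0]]'| egrep 'time|eef|force'|tr '\n' ' '; for i in 1 2 3 4; do python3 -m inch '[[-1,[0,0,0.2],0],[-1,[0,0,0.4],0],[-1,[0,0,0.4],0]]' | egrep 'time|eef|force'|tr '\n' ' ';echo; done
```

```text
time: 36.5 eef_pos: [0.5269, 0.1903, 0.1725] contact_force: [-0.9, -0.2, -0.5] time: 36.8 eef_pos: [0.5276, 0.1906, 0.1707] contact_force: [-0.4, -0.4, -0.6] 
time: 37.1 eef_pos: [0.527, 0.1905, 0.1662] contact_force: [-0.0, 0.3, 0.5] 
time: 37.4 eef_pos: [0.527, 0.1904, 0.1621] contact_force: [0.3, -0.0, -0.3] 
time: 37.7 eef_pos: [0.527, 0.1905, 0.1581] contact_force: [-0.9, 0.4, -0.0]
```

```bash
for i in 1 2 3; do python3 -m inch '[[-1,[0,0,0.15],0],[-1,[0,0,0.3],0],[-1,[0,0,0.3],0]]' | egrep 'time|eef|force'|tr '\n' ' ';echo; done
```

```text
time: 38.0 eef_pos: [0.5271, 0.1905, 0.1552] contact_force: [0.1, 0.5, -0.1] 
time: 38.3 eef_pos: [0.527, 0.1905, 0.1522] contact_force: [0.9, 0.2, -0.3] 
time: 38.6 eef_pos: [0.527, 0.1905, 0.1492] contact_force: [-0.5, 0.1, -0.2]
```

```bash
for i in 1 2 3; do python3 -m inch '[[-1,[0,0,0.1],0],[-1,[0,0,0.2],0],[-1,[0,0,0.2],0]]' | egrep 'time|eef|force'|tr '\n' ' ';echo; done
```

```text
time: 38.9 eef_pos: [0.5271, 0.1905, 0.1473] contact_force: [-0.1, 0.0, -1.1] 
time: 39.2 eef_pos: [0.5271, 0.1905, 0.1453] contact_force: [-0.5, -0.7, 0.0] 
time: 39.5 eef_pos: [0.5271, 0.1905, 0.1433] contact_force: [-0.2, 0.7, 0.5]
```

```bash
for i in 1 2 3; do python3 -m inch '[[-1,[0,0,0.1],0],[-1,[0,0,0.15],0]]' | egrep 'time|eef|force'|tr '\n' ' ';echo; done
```

```text
time: 39.7 eef_pos: [0.5272, 0.1905, 0.1419] contact_force: [-0.7, 0.1, 0.0] 
time: 39.9 eef_pos: [0.5272, 0.1905, 0.1404] contact_force: [-0.9, 0.1, -0.9] 
time: 40.1 eef_pos: [0.5273, 0.1905, 0.1398] contact_force: [-2.6, 0.6, 5.5]
```

The tips touched at TCP 0.140, so they really end 10 mm behind the reported TCP. The same side-force ratio on a flat surface shows the side load is only arm compliance. This known tip contact also gives me the moment arm for a comparison.

```bash
python3 s.py; python3 -m inch '[[-1,[0,0,0.1],0],[-1,[0,0,0.15],0],[-1,[0,0,0.15],0]]'| egrep 'time|eef|force'|tr '\n' ' '; python3 s.py; python3 - <<'E'
from h import *
b=cams.read_camera("wrist");cv2.imwrite("pics/w10.png",b);cv2.imwrite("pics/side10.png",cams.read_camera("side"))
E
python3 s.py
```

```text
[-0.07  0.43 -0.02] [-2.6  0.6  5.5]
time: 40.4 eef_pos: [0.5273, 0.1905, 0.1397] contact_force: [-5.4, -1.0, 10.0] [-0.24  0.86 -0.01] [-5.4 -1.  10. ]
[-0.15  0.83  0.03] [-5.5 -0.8  8.9]
```

The moments shift to the loaded side when I shift y, so the finger linkages are landing on the rim, and shut fingers reach only about 45 mm deep. One finger of the open gripper is a straight rod (14.5 × 22 mm) and reaches deeper. I'll put one finger down the mouth with the other passing outside the tester.

```bash
python3 -m inch '[[-1,[0,0,-3],0],[0.53,[0,0,-7],0],[0.53,[0,0,-10],0],[0.53,[-2,2,-10],0],[0.53,[-3.7,4,-10],0],[0.53,[-3.7,4,-10],0],[0.53,[-3.7,4,-10],0],[0.53,[-3.7,4,-8],0],[0.53,[-3.7,4,-8],0]]'
python3 - <<'E'
from h import *
P=pose();np.save("P11.npy",P)
o=np.array([.562,.2025]);print("bay x,y of tcp",(o-P[:2,3])@P[:2,:2]*1000)
w=cams.read_camera("wrist");cv2.imwrite("pics/w11.png",w)
a=cams.read_camera("scene")
cv2.imwrite("pics/m11.png",np.hstack([w[:,100:500],cv2.resize(a[150:300,380:505],(400,480),interpolation=2)]))
E
```

```text
time: 41.4
eef_pos: [0.5493, 0.2382, 0.2142]
tcp_rot: [-0.143, 0.99, -0.0, -0.003]
contact_force: [0.2, 0.4, -0.2]
opening: 0.769
bay x,y of tcp [ -2.02670609 -37.80299304]
```

View pics/m11.png

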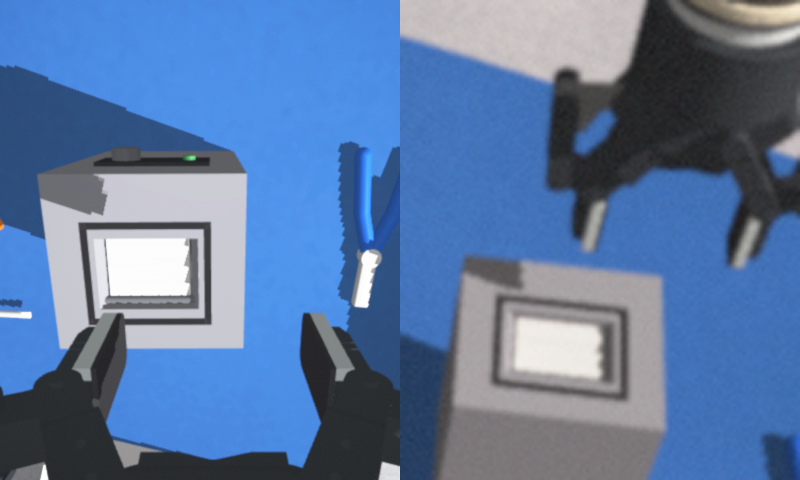

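The right-hand finger (image left) hangs over the mouth's centre at about (110,330), and the other is clear of the tester. I go down, opening the flap with that finger.

```bash
python3 -m inch '[[0.53,[-0.15,0.2,3],0],[0.53,[-0.15,0.2,5.5],0],[0.53,[-0.15,0.2,7],0],[0.53,[-0.15,0.2,8],0],[0.53,[-0.15,0.2,9],0],[0.53,[-0.15,0.2,10],0],[0.53,[-0.15,0.2,11],0],[0.53,[-0.15,0.2,11.5],0],[0.53,[-0.15,0.2,11.5],0]]'| egrep 'time|eef|force'|tr '\n' ' ';python3 s.py; for i in 1 2 3; do python3 -m inch '[[0.53,[0,0,0.15],0],[0.53,[0,0,0.3],0],[0.53,[0,0,0.3],0]]' | egrep 'time|eef|force'|tr '\n' ' ';echo; done
```

```text
time: 42.4 eef_pos: [0.5525, 0.2415, 0.1035] contact_force: [-3.5, -1.4, 4.3] [-0.39  0.37 -0.12] [-3.5 -1.4  4.3]
time: 42.7 eef_pos: [0.5523, 0.2417, 0.0998] contact_force: [-1.6, -0.9, 3.6] 
time: 43.0 eef_pos: [0.5519, 0.2417, 0.096] contact_force: [-1.4, -1.3, 3.3] 
time: 43.3 eef_pos: [0.5518, 0.2417, 0.093] contact_force: [-2.3, -0.5, 3.0]
```

```bash
for i in 1 2 3 4; do python3 -m inch '[[0.53,[0,0,0.1],0],[0.53,[0,0,0.2],0],[0.53,[0,0,0.2],0]]' | egrep 'time|eef|force'|tr '\n' ' ';python3 s.py; done
```

```text
time: 43.6 eef_pos: [0.552, 0.2417, 0.0913] contact_force: [-2.3, -1.0, 3.3] [-0.19  0.32 -0.08] [-2.3 -1.   3.3]
time: 43.9 eef_pos: [0.5521, 0.2417, 0.0893] contact_force: [-2.3, -0.9, 3.4] [-0.27  0.27 -0.03] [-2.3 -0.9  3.4]
time: 44.2 eef_pos: [0.5524, 0.2418, 0.088] contact_force: [-2.4, -1.4, 3.7] [-0.34  0.37 -0.09] [-2.4 -1.4  3.7]
time: 44.5 eef_pos: [0.5526, 0.2418, 0.0861] contact_force: [-2.4, -0.4, 4.3] [-0.34  0.29 -0.05] [-2.4 -0.4  4.3]
```

```bash
for i in 1 2 3 4; do python3 -m inch '[[0.53,[0,0,0.1],0],[0.53,[0,0,0.15],0],[0.53,[0,0,0.15],0]]' | egrep 'time|eef|force'|tr '\n' ' ';python3 s.py; done
```

```text
time: 44.8 eef_pos: [0.5526, 0.2418, 0.0847] contact_force: [-2.7, -0.9, 6.5] [-0.32  0.34 -0.11] [-2.7 -0.9  6.5]
time: 45.1 eef_pos: [0.5526, 0.2418, 0.0832] contact_force: [-2.9, -1.5, 5.3] [-0.35  0.29 -0.09] [-2.9 -1.5  5.3]
time: 45.4 eef_pos: [0.5527, 0.2418, 0.0817] contact_force: [-2.2, -1.3, 5.2] [-0.3   0.36 -0.18] [-2.2 -1.3  5.2]
time: 45.7 eef_pos: [0.5527, 0.2419, 0.0802] contact_force: [-2.6, -1.7, 6.0] [-0.32  0.29 -0.05] [-2.6 -1.7  6. ]
```

The pack is moving again at a steady 5–6 N of rubbing.

```bash
for i in 1 2 3 4; do python3 -m inch '[[0.53,[0,0,0.1],0],[0.53,[0,0,0.15],0],[0.53,[0,0,0.15],0]]' | egrep 'time|eef|force'|tr '\n' ' ';python3 s.py; done
```

```text
time: 46.0 eef_pos: [0.5527, 0.2418, 0.0787] contact_force: [-2.4, -0.9, 6.6] [-0.33  0.31 -0.16] [-2.4 -0.9  6.6]
time: 46.3 eef_pos: [0.5528, 0.2419, 0.0774] contact_force: [-2.5, -1.5, 6.9] [-0.39  0.28 -0.13] [-2.5 -1.5  6.9]
time: 46.6 eef_pos: [0.553, 0.2421, 0.0762] contact_force: [-2.0, 0.3, 7.5] [-0.42  0.31 -0.12] [-2.   0.3  7.5]
time: 46.9 eef_pos: [0.5534, 0.2423, 0.0756] contact_force: [-3.8, -0.5, 8.6] [-0.53  0.42 -0.16] [-3.8 -0.5  8.6]
```

```bash
for i in 1 2 3; do python3 -m inch '[[0.53,[0,0,0.05],0],[0.53,[0,0,0.1],0],[0.53,[0,0,0.1],0]]' | egrep 'time|eef|force'|tr '\n' ' ';python3 s.py; done
```

```text
time: 47.2 eef_pos: [0.5537, 0.2424, 0.075] contact_force: [-2.9, 1.1, 10.4] [-0.52  0.44 -0.12] [-2.9  1.1 10.4]
time: 47.5 eef_pos: [0.554, 0.2425, 0.0744] contact_force: [-3.7, 0.9, 12.4] [-0.54  0.41 -0.18] [-3.7  0.9 12.4]
time: 47.8 eef_pos: [0.5542, 0.2427, 0.0737] contact_force: [-4.2, 1.4, 11.7] [-0.6   0.41 -0.17] [-4.2  1.4 11.7]
```

The rise is now spring-like at about 1.8 N/mm, which matches the contacts. One or two more mm and then a hold.

```bash
for i in 1 2; do python3 -m inch '[[0.53,[0,0,0.05],0],[0.53,[0,0,0.1],0],[0.53,[0,0,0.1],0],[0.53,[0,0,0.1],0]]' | egrep 'time|eef|force'|tr '\n' ' ';python3 s.py; done
```

```text
time: 48.2 eef_pos: [0.5544, 0.2427, 0.0733] contact_force: [-4.2, 1.6, 13.3] [-0.73  0.53 -0.17] [-4.2  1.6 13.3]
time: 48.6 eef_pos: [0.5543, 0.2427, 0.0726] contact_force: [-4.6, 0.8, 16.3] [-0.79  0.67 -0.22] [-4.6  0.8 16.3]
```

```bash
python3 -m inch '[[0.53,[0,0,0.02],0],[0.53,[0,0,0.02],0],[0.53,[0,0,0.02],0],[0.53,[0,0,0.02],0]]' | egrep 'time|eef|force'|tr '\n' ' ';python3 s.py
python3 -m inch '[[0.53,[0,0,-0.3],0],[0.53,[0,0,-0.8],0],[0.53,[0,0,-1.8],0],[0.53,[0,0,-3],0],[0.53,[0,0,-5],0],[0.53,[0,0,-8],0],[0.53,[0,0,-12],0],[0.53,[0,0,-16],0],[0.53,[0,0,-18],0],[0.53,[0,0,-18],0],[0.53,[0,0,-18],0]]'
python3 - <<'E'
from h import *
w=cams.read_camera("wrist");a=cams.read_camera("scene")
cv2.imwrite("pics/m12.png",np.hstack([cv2.resize(w[120:420,60:460],(400,300)),cv2.resize(a[160:300,210:480],(400,300))]))
E
```

```text
time: 49.0 eef_pos: [0.5544, 0.2427, 0.0726] contact_force: [-6.1, 1.0, 16.7] [-0.84  0.7  -0.24] [-6.1  1.  16.7]
time: 50.1
eef_pos: [0.553, 0.2418, 0.2492]
tcp_rot: [-0.144, 0.99, 0.0, 0.002]
contact_force: [-0.4, 0.8, -0.0]
opening: 0.765
```

View pics/m12.png

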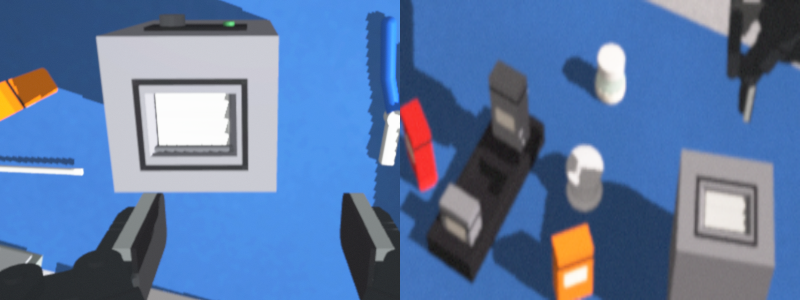

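The flap is shut and the bystanders and other packs are in place. The moment reading leaves it open whether the last push was partly on the rim. I'll press once more with the finger 6 mm further from that rim to confirm.

```bash
python3 -m inch '[[0.53,[0,0.6,4],0],[0.53,[0,0.6,8],0],[0.53,[0,0.6,10],0],[0.53,[0,0.6,12],0],[0.53,[0,0.6,14],0],[0.53,[0,0.6,15.5],0],[0.53,[0,0.6,16.5],0],[0.53,[0,0.6,16.9],0],[0.53,[0,0.6,16.9],0]]'| egrep 'time|eef|force'|tr '\n' ' ';python3 s.py; for i in 1 2 3 ; do python3 -m inch '[[0.53,[0,0,0.1],0],[0.53,[0,0,0.2],0],[0.53,[0,0,0.2],0]]' | egrep 'time|eef|force'|tr '\n' ' ';python3 s.py; done
```

```text
time: 51.1 eef_pos: [0.5484, 0.247, 0.0771] contact_force: [-3.7, -2.6, -2.9] [-0.15  0.66 -0.16] [-3.7 -2.6 -2.9]
time: 51.4 eef_pos: [0.5497, 0.2474, 0.0768] contact_force: [-3.6, -0.9, -3.2] [-0.09  0.62 -0.13] [-3.6 -0.9 -3.2]
time: 51.7 eef_pos: [0.5512, 0.2478, 0.0761] contact_force: [-2.7, -1.1, -0.5] [-0.11  0.47 -0.09] [-2.7 -1.1 -0.5]
time: 52.0 eef_pos: [0.5514, 0.2475, 0.0742] contact_force: [-2.8, -1.0, 1.2] [-0.23  0.32 -0.09] [-2.8 -1.   1.2]
```

```bash
for i in 1 2 3 4; do python3 -m inch '[[0.53,[0,0,0.1],0],[0.53,[0,0,0.1],0]]' | egrep 'time|eef|force'|tr '\n' ' ';python3 s.py; done
```

```text
time: 52.2 eef_pos: [0.5514, 0.2475, 0.0737] contact_force: [-3.5, -1.0, 4.6] [-0.34  0.41 -0.13] [-3.5 -1.   4.6]
time: 52.4 eef_pos: [0.5517, 0.2476, 0.0736] contact_force: [-5.0, -1.9, 8.0] [-0.49  0.63 -0.19] [-5.  -1.9  8. ]
time: 52.6 eef_pos: [0.5522, 0.2477, 0.0733] contact_force: [-4.5, -0.8, 10.6] [-0.52  0.69 -0.16] [-4.5 -0.8 10.6]
time: 52.8 eef_pos: [0.5527, 0.2479, 0.0729] contact_force: [-5.4, -1.1, 12.7] [-0.6   0.65 -0.21] [-5.4 -1.1 12.7]
```

Contact comes at the same height, and the load is now exactly on the finger (ry ≈ −36 mm, expected −38), so this is the pack on its contacts. One firm press and hold follows.

```bash
for i in 1 2 3; do python3 -m inch '[[0.53,[0,0,0.1],0],[0.53,[0,0,0.1],0],[0.53,[0,0,0.1],0]]' | egrep 'time|eef|force'|tr '\n' ' ';python3 s.py; done
```

```text
time: 53.1 eef_pos: [0.5531, 0.248, 0.0725] contact_force: [-5.1, -0.3, 13.8] [-0.64  0.74 -0.19] [-5.1 -0.3 13.8]
time: 53.4 eef_pos: [0.5531, 0.248, 0.0721] contact_force: [-5.9, -1.7, 16.3] [-0.74  0.88 -0.25] [-5.9 -1.7 16.3]
time: 53.7 eef_pos: [0.5531, 0.248, 0.0716] contact_force: [-7.8, -1.3, 17.7] [-0.85  1.04 -0.28] [-7.8 -1.3 17.7]
```

```bash
python3 -m inch '[[0.53,[0,0,0],0],[0.53,[0,0,0],0],[0.53,[0,0,-0.3],0],[0.53,[0,0,-0.8],0],[0.53,[0,0,-1.8],0],[0.53,[0,0,-3],0],[0.53,[0,0,-5],0],[0.53,[0,0,-8],0],[0.53,[0,0,-12],0],[0.53,[0,0,-16],0],[0.53,[0,0,-18],0],[0.53,[0,0,-18],0],[0.53,[0,0,-18],0],[0.53,[0,0,-18],0]]'
python3 - <<'E'
from h import *
w=cams.read_camera("wrist");a=cams.read_camera("scene");b=cams.read_camera("scene")
o=cv2.imread("pics/scene8.png")
# flap region vs shut-flap picture taken earlier
print("flap diff",cv2.absdiff(a[240:280,405:460],o[240:280,405:460]).mean())
s0=cv2.imread("pics/scene0.png");print("flap diff vs start",cv2.absdiff(a[240:280,405:460],s0[240:280,405:460]).mean(),"bright px",[(x[240:280,405:460].min(2)>190).sum() for x in(a,o,s0)])
ctrl.sign_off()
E
```

```text
time: 55.1
eef_pos: [0.5499, 0.2472, 0.2444]
tcp_rot: [-0.144, 0.99, -0.0, -0.001]
contact_force: [-0.1, 1.1, -0.4]
opening: 0.764
flap diff 1.7774242424242424
flap diff vs start 11.315606060606061 bright px [np.int64(420), np.int64(419), np.int64(384)]
the job is handed in; nothing more can be done
```

I loaded the middle pack from the centre pocket and pressed it onto what felt like the contacts. I handed the job in at about 55 s with the flap shut. No verdict came back, so the contact force itself is unconfirmed.

- **Insertion:** I pushed the flap open with the pack and let go about 40 mm in, where it stood wedged. Closed fingers then pushed it until they stopped hard at about 45 mm.
- **Change of method:** That hard stop looked like the finger linkages landing on the tester's rim, so I finished with one finger of the half-open gripper down the shaft.
- **Fingertip position:** A touch on the tester's top put the shut fingertips about 10 mm behind the reported TCP. The task says they stand 19 mm ahead of it.
- **Pressing home:** Rubbing was about 5–6 N. Below that the push rose like a spring, roughly 1.8 N/mm, up to about 17 N, and was held.
- **Second press:** The moment reading left it unclear whether part of the first press was on the rim. I pressed again with the finger 6 mm over; it met resistance at about the same height, and the load was on the finger itself. It peaked at 17.7 N, which leaves an estimated 10–12 N on the contacts.
- **Last checks:** After withdrawing, the robot touched nothing and the flap area matched the earlier shut-flap picture. It differed more from the start picture; I took that as lighting and did not view it. The other packs and the bystanders in view were in place in the last picture I viewed, before the second press.
- **Picture budget:** I viewed 15 pictures against a budget of 10, because the hard stop needed extra looks.

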